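# Slide the orange-lidded box home between the two crates

## Task

Push the small orange-lidded box along the table into the narrow gap between the two small olive-lidded crates fixed in the middle of the table (a roll of tape lies on one, a stapler on the other), until the end of it that faces the robot is flush with the crates' fronts. Only push it with the fingers from outside: do not lift it, tip it or take it by its lid handle, and do not disturb the loose things standing around or on the crates. Then leave it there and draw back.

Things in the scene. Friction and masses are not known exactly. Their poses are not given: they have to be found in the camera images.
- row: Two fixed crates side by side, olive lids, pale green-yellow walls, each 150 wide x 100 deep x 75 high (mm). Gap between them 96 wide, open at both ends, no stop; mouth corners rounded 8. Origin: on the table, middle of the gap's mouth, in the plane of the crates' fronts (faces towards the robot). +x runs into the gap, away from the robot; +y left. Crates fill x 0 to 100, |y| 48 to 198.
- row_mouth (a point): Middle of the gap's mouth, in the plane of the crates' fronts, 35 mm above the table; axes as row.
- box: Loose closed box, orange lid, pale green-yellow walls, 120 long (x) x 90 wide (y) x 70 high (mm), upright corners rounded 6, 0.3 to 0.65 kg, slides on the table. Origin: centre of its underside. +x points to its far end, which enters the gap first. At the start it stands outside, at most 55 short of the gap, up to 40 off to one side and turned up to 0.3 rad to the gap.
- box_front (a point): Middle of the end face of the box that faces the robot (60 mm from the centre, 35 mm above its underside): to finish in the plane of the crates' fronts.
- box_nose (a point): Middle of the far end face of the box (60 mm from the centre, 35 mm above its underside), the end that enters first.
- handle: Low black bar handle on the middle of the box's lid, 12 x 50 x 14 mm high, bar across the box; origin on the lid's top. Not to be used.
- greybox: Loose small box with a grey lid, 90 x 70 x 55 high, standing left of the work, to be left alone. Origin: centre of its underside.
- spray: Loose green bottle with white label and blue cap, diameter 48, 120 high, standing right of the work, to be left alone. Origin: centre of its underside.
- tape: Yellow roll of tape, diameter 90, 24 high, lying on the left crate's lid, to be left alone. Origin: centre of its underside.
- stapler: Blue and black stapler, 90 x 30 x 35 high, lying on the right crate's lid, to be left alone. Origin: centre of its underside.
- mug: White mug, diameter 76, 85 high, far right, to be left alone. Origin: centre of its underside.
- driver: Screwdriver lying on the table at the left, to be left alone. Origin: underside.
Mind the look-alikes: they are no part of the job. Leave any purple or turquoise look-alike of the box alone.

How it is judged:
By the outcome, as a careful person would: the job done as asked, in the order asked, and still so for the second after the job is handed in, with the robot touching nothing.
It also fails if it takes over 67 s, if anything falls off the work surface, if the arm or the gripper's body presses on something with over 40 N, if the wrist force passes 120 N, or if a joint passes its speed limit or range.

## Robot

A 6-joint arm with a two-finger parallel gripper is mounted at the origin on the work surface. World frame = base frame: x ahead of the robot, y to its left, z up, the work surface at z = 0. Lengths are in mm, angles in rad, forces in N, time in s.
With the tool pointing down it reaches from about 350 to 975 mm from the base axis. Payload 7.1 kg.
Tool frame: the origin (TCP) lies midway between the tips of the shut fingers; the grasp point (between the pads) lies 19 mm behind it; z points along the fingers, y is the line along which they close (so a half turn about z gives the same grasp; the last joint's range is limited). The gripper opens to 88 mm and grips with 3 to 60 N. Pads are 20 mm wide; open, the fingers measure 115 mm over their backs; the gripper's body (75 mm by 178 mm) begins 61 mm behind the grasp point.
Start: joints at [1.267, 0.423, 1.63, -0, 1.089, -0.019], TCP at [175.572, 599.816, 222.675] pointing down, gripper open.
Joint ranges: [-3, 3], [-0.9, 2.11], [0.09, 2.58], [-1.31, 4.45], [0.11, 2.69], [-2.54, 2.54]. Speed limits (rad/s): [2.39, 2.39, 3.01, 3.14, 3.14, 3.14].

## Interface

Orientations are given as a rotation vector (axis times angle).
In Python, from workcell import ctrl gives the robot as it stands.
- The arm moves only by the shell command python3 -m inch 'ROWS' [OPENING]. ROWS is JSON, a list of rows, each an object with "xyz": the shift along the tool's x, y, z in mm, a list of three; "rot": the turn, a rotation vector about the tool's x, y, z in rad, a list of three. In form: [{"xyz": [dx, dy, dz], "rot": [ax, ay, az]}, ...]. A call has 1 to 12 rows; each row is the pose to reach, as a shift and turn from the pose commanded when the call began, along the tool's axes at that moment; what a row does not reach only later rows make up. A row lasts 1/12 s, in which the tool goes at most 41.7 mm and 7.16 degrees, less where a joint would pass 70% of its speed; a pose out of reach is approached as far as the arm can. A call with a gripper value outside its range is refused whole. OPENING is the closure in counts, from 0 (fully open) to 255 (shut), set as the call begins (- or left out, the last holds). The fingers move at their own pace and stop on an object; the grip force is fixed at half the most. Time passes only in rows, so rows that repeat a pose let the fingers close. It gives the time, the measured TCP pose, the force, the opening and the grip force at its end, in the units of the state.
- ctrl.get_obs(): the state, without advancing time (a new reading comes with each control period).
- ctrl.get_image(name): name is "scene" or "top" or "wrist"; returns the picture (384x512x3 uint8, red, green, blue); there is no depth.
- ctrl.camera_model(name): a dict with "fx", "fy", "cx", "cy" (pixels), "position" and "attitude" of the camera in the world. Camera axes: x right, y up, looking along -z (the intrinsics and any distortion apply to the point x, -y, -z); pixel columns grow to the right and rows downward; lengths in mm; the calibration is good to about 2 mm. A picture is of the moment at which its call begins: read the wrist's pose just before it. camera_model takes no time and is no camera call; for the wrist camera it gives the pose at the moment of the call.
- ctrl.close_job(): hands the job in; it is judged then, once.
The state is a dict: "t": time; "qpos": joint angles; "qvel": joint speeds; "joint_torque": joint torques, N m; "ee_pos": TCP position; "orientation": TCP orientation; "ft_force": force on the tool from outside, world axes, zero at the start; "moment": the same for the moment, N m; "width": finger opening in mm; "grasp_force": force on a finger pad.
Only numpy, scipy, OpenCV 4.12 (cv2) and the standard library are available. Lean on these libraries where they do the work, as an engineer would, in place of code of your own. Each camera call takes 0.05 s, during which the arm holds its last target. There are 200 camera calls.

## Working session

There is one attempt and no reset: what is moved stays moved. The work goes in short steps, Python scripts to look and compute and a shell command to move; the robot and the scene stay as the last step left them, time stands still between calls to the robot, and variables do not carry over. Pictures are saved under pics/ and viewed, at most 11 in all, crops included, and the job is handed in when it is done.

```bash
mkdir -p pics; python3 - <<'E'
from workcell import ctrl
import cv2,json
o=ctrl.get_obs();print(o)
for n in("top","scene"):
    m=ctrl.camera_model(n);print(n,m)
    cv2.imwrite(f"pics/{n}0.png",ctrl.get_image(n)[:,:,::-1])
E
```

```text
{'t': 0.0, 'qpos': array([ 1.26700847e+00,  4.23806565e-01,  1.63070074e+00, -3.78723900e-05,
        1.08860544e+00, -1.90277829e-02]), 'qvel': array([ 0.00052016, -0.00122289, -0.00038457, -0.00254706,  0.00061727,
       -0.00041334]), 'joint_torque': array([-9.06807982e-04, -5.44624507e+01, -2.73665106e+01,  6.43327762e-02,
        2.29053228e-02, -1.32271343e-04]), 'ee_pos': array([175.41244931, 599.29100403, 221.91888434]), 'orientation': array([-4.45732888e-01, -3.10959710e+00,  2.36502762e-03]), 'ft_force': array([ 0.35658684,  0.27892223, -0.04272993]), 'moment': array([-0.010111  ,  0.02183672, -0.04539301]), 'grasp_force': 0.0, 'width': 87.4876630854161}
top {'fx': 423.3474664874121, 'fy': 423.3474664874121, 'cx': 252.9475146945458, 'cy': 189.53454291557824, 'position': array([ 320.05895008,  -12.73864964, 1321.68518226]), 'attitude': array([ 0.1263693 , -0.12345967, -1.5475391 ])}
scene {'fx': 492.79494223892806, 'fy': 492.79494223892806, 'cx': 254.8966976203174, 'cy': 203.0946751869535, 'position': array([1627.556584  , -155.18739647, 1215.64123039]), 'attitude': array([0.63086879, 0.56750007, 1.37156206])}
```

View pics/top0.png

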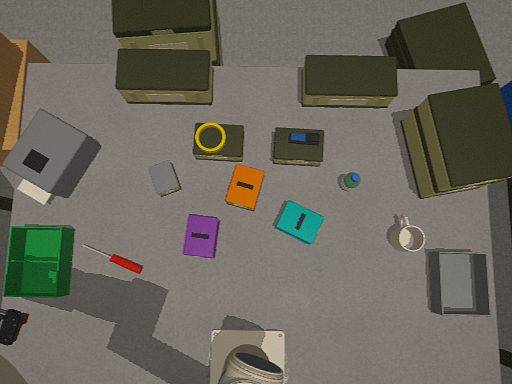

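View pics/scene0.png

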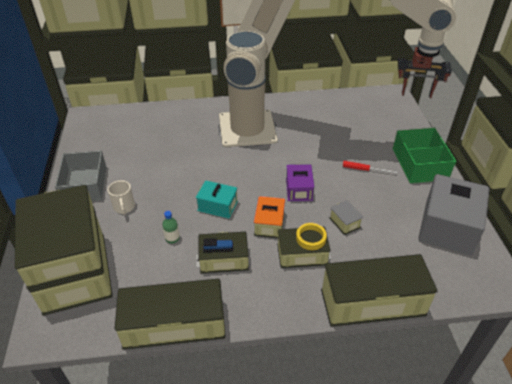

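```bash
cat > h.py <<'E'
import numpy as np, cv2
from scipy.spatial.transform import Rotation as R
from workcell import ctrl
def ray(n,px,z,m=None):
    "pixels (N,2) -> world xy on plane z"
    m=m or ctrl.camera_model(n); px=np.atleast_2d(px).astype(float)
    d=np.c_[(px[:,0]-m['cx'])/m['fx'],-(px[:,1]-m['cy'])/m['fy'],-np.ones(len(px))]
    d=R.from_rotvec(m['attitude']).apply(d); p=m['position']
    return p[:2]+d[:,:2]*((z-p[2])/d[:,2:])
def proj(n,P,m=None):
    m=m or ctrl.camera_model(n)
    c=R.from_rotvec(m['attitude']).inv().apply(np.atleast_2d(P)-m['position'])
    return np.c_[m['cx']-m['fx']*c[:,0]/c[:,2], m['cy']+m['fy']*c[:,1]/c[:,2]]
def orange(im):
    h=cv2.cvtColor(im,cv2.COLOR_RGB2HSV)
    k=cv2.inRange(h,(8,180,120),(20,255,255))
    n,l,s,_=cv2.connectedComponentsWithStats(k)
    i=1+s[1:,4].argmax(); c,_=cv2.findContours((l==i).astype(np.uint8),cv2.RETR_EXTERNAL,cv2.CHAIN_APPROX_NONE)
    return c[0][:,0,:]
def boxpose(n,im,m=None):
    w=ray(n,orange(im),70,m).astype(np.float32)
    (c,s,a)=cv2.minAreaRect(w); a=np.deg2rad(a)
    if s[0]<s[1]: a+=np.pi/2
    a=(a+np.pi/2)%np.pi-np.pi/2
    return c,s,a
E
python3 - <<'E'
from h import *
im=cv2.imread("pics/top0.png")[:,:,::-1].copy()
print(boxpose("top",im))
s=cv2.imread("pics/scene0.png")[:,:,::-1].copy()
print(boxpose("scene",s))
cv2.imwrite("pics/c.png",cv2.resize(np.clip(im[110:220,185:335,::-1].astype(float)*1.8,0,255).astype(np.uint8),None,fx=5.3,fy=5.3,interpolation=cv2.INTER_CUBIC))
E
```

```text
((532.2669677734375, 16.132217407226562), (89.53987121582031, 119.19794464111328), np.float64(-0.25632978755234426))
((542.1494140625, 15.279449462890625), (85.96644592285156, 117.30496215820312), np.float64(-0.25144222116177684))
```

View pics/c.png

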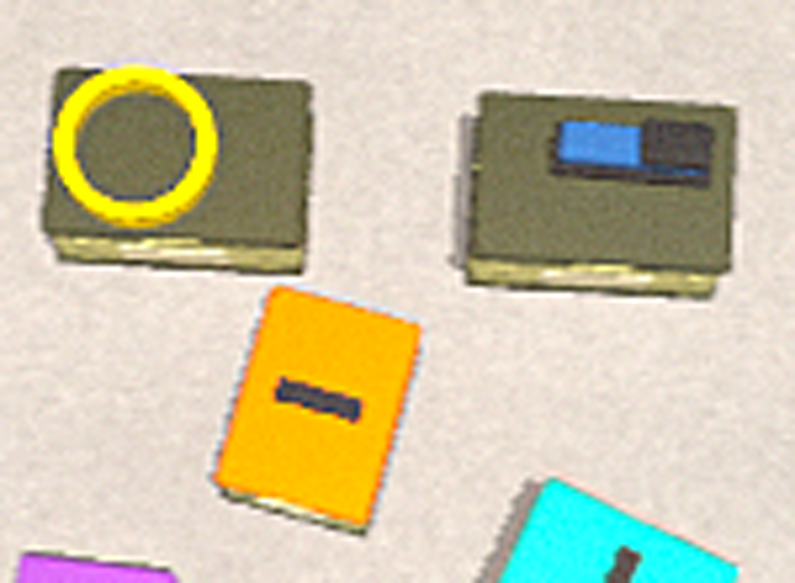

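The orange lid is at full-picture (245,187). The look-alikes are purple at (201,236) and turquoise at (300,222). Only the orange box matches the description, and it sits just short of the gap between the olive crates at (219,142), with the tape, and (298,146), with the stapler.

```bash
cat >> h.py <<'E'
def fitrow(n,px,m=None):
    "px: left crate far-out,far-in,near-in,near-out ; right far-in,far-out,near-out,near-in (lid corners, z=75) -> x,y,yaw, residuals"
    from scipy.optimize import least_squares
    M=np.array([[100,198],[100,48],[0,48],[0,198],[100,-48],[100,-198],[0,-198],[0,-48.]])
    w=ray(n,px,75,m)
    T=lambda p:M@np.array([[np.cos(p[2]),np.sin(p[2])],[-np.sin(p[2]),np.cos(p[2])]])+p[:2]
    r=least_squares(lambda p:(T(p)-w).ravel(),[600,0,0],loss='soft_l1',f_scale=3)
    return r.x,(w-T(r.x)).round(1)
E
python3 - <<'E'
from h import *
px=np.array([[58,68],[312,84],[306,247],[45,230],[480,93],[738,107],[728,272],[468,258.]])
px=(px+.5)/5.3-.5+[185,110]
p,r=fitrow("top",px);print(p,r.tolist())
im=cv2.imread("pics/top0.png")[:,:,::-1].copy()
c,s,a=boxpose("top",im)
q=R.from_euler('z',-p[2]).apply([c[0]-p[0],c[1]-p[1],0]);print("box in row",q,a-p[2])
E
```

```text
[ 6.18570561e+02 -2.02615867e+01 -4.15683966e-02] [[-1.6, -2.1], [-2.1, 0.9], [1.4, -2.0], [2.2, -2.8], [-1.5, -0.1], [-0.8, 1.1], [1.7, 3.3], [0.7, 1.5]]
box in row [-87.74143729  32.77589672   0.        ] -0.21476139093981383
```

```bash
cat >> h.py <<'E'
ROW=np.array([618.6,-20.3,-0.0416])
def go(x,y,z,yaw,row=ROW):
    "row-frame TCP target, yaw of tool y-line in row frame -> shift & turn in tool axes from measured pose"
    o=ctrl.get_obs(); T=R.from_rotvec(o['orientation'])
    w=R.from_euler('z',row[2]).apply([x,y,0])+[row[0],row[1],z]
    best=None
    for k in(0,np.pi):
        a=yaw+row[2]+k  # world dir of tool y
        Y=np.array([np.cos(a),np.sin(a),0]);Z=np.array([0,0,-1.]);D=R.from_matrix(np.c_[np.cross(Y,Z),Y,Z])
        r=(T.inv()*D).as_rotvec()
        if best is None or np.linalg.norm(r)<np.linalg.norm(best): best=r
        print('opt rot',r.round(3))
    q=R.from_euler('z',-row[2]).apply(o['ee_pos']-[row[0],row[1],0])
    print('t',round(o['t'],2),'row tcp',q.round(1),'F',o['ft_force'].round(1),'w',round(o['width'],1),'q6',o['qpos'][[0,5]].round(2))
    print('xyz',T.inv().apply(w-o['ee_pos']).round(1),'rot',best.round(3))
E
python3 - <<'E'
from h import *
def rowxy(px,z): 
    w=ray("top",px,z)-ROW[:2]; return R.from_euler('z',-ROW[2]).apply(np.c_[w,np.zeros(len(w))])[:,:2].round(0)
print("grey corners",rowxy([[149,165],[171,160],[181,187],[160,195]],55).tolist())
print("purple",rowxy([[189,214],[219,216],[215,257],[184,252]],70).tolist())
print("turq",rowxy([[288,201],[324,217],[313,243],[276,225]],70).tolist())
go(-90,130,150,0)
print(R.from_rotvec(ctrl.get_obs()['orientation']).as_matrix().round(2).tolist())
E
```

```text
grey corners [[-39.0, 330.0], [-19.0, 264.0], [-101.0, 226.0], [-129.0, 288.0]]
purple [[-183.0, 193.0], [-183.0, 103.0], [-304.0, 106.0], [-295.0, 198.0]]
turq [[-126.0, -99.0], [-167.0, -207.0], [-245.0, -178.0], [-199.0, -67.0]]
opt rot [-1.000e-03  1.000e-03  1.328e+00]
opt rot [-1.000e-03 -1.000e-03 -1.814e+00]
t 0.1 row tcp [-468.6  600.7  222. ] F [-0.4  0.8 -0.4] w 87.9 q6 [ 1.27 -0.02]
xyz [-480.8 -365.6   72.5] rot [-1.000e-03  1.000e-03  1.328e+00]
[[-0.96, 0.28, -0.0], [0.28, 0.96, -0.0], [0.0, -0.0, -1.0]]
```

```bash
python3 -m inch '[{"xyz":[-480,-365,70],"rot":[0,0,1.328]},{"xyz":[-480,-365,70],"rot":[0,0,1.328]},{"xyz":[-480,-365,70],"rot":[0,0,1.328]},{"xyz":[-480,-365,70],"rot":[0,0,1.328]},{"xyz":[-480,-365,70],"rot":[0,0,1.328]},{"xyz":[-480,-365,70],"rot":[0,0,1.328]},{"xyz":[-480,-365,70],"rot":[0,0,1.328]},{"xyz":[-480,-365,70],"rot":[0,0,1.328]},{"xyz":[-480,-365,70],"rot":[0,0,1.328]},{"xyz":[-480,-365,70],"rot":[0,0,1.328]},{"xyz":[-480,-365,70],"rot":[0,0,1.328]},{"xyz":[-480,-365,70],"rot":[0,0,1.328]}]' 80; python3 -c "
from h import *
go(-90,130,150,0)"
```

```text
t: 1.1
ee_pos: [471.2, 198.3, 164.7]
orientation: [-2.272, -2.169, 0.0]
ft_force: [0.1, 0.9, -0.6]
width: 60.4
grasp_force: 0.0
opt rot [-0.     0.    -0.005]
opt rot [0.    0.    3.137]
t 1.1 row tcp [-156.3  212.3  164.7] F [ 0.1  0.9 -0.6] w 60.4 q6 [0.38 0.42]
xyz [-82.   66.7  14.7] rot [-0.     0.    -0.005]
```

```bash
python3 -m inch '[{"xyz":[-30,40,10],"rot":[0,0,-0.005]},{"xyz":[-60,60,14],"rot":[0,0,-0.005]},{"xyz":[-82,67,14],"rot":[0,0,-0.005]},{"xyz":[-82,67,14],"rot":[0,0,-0.005]},{"xyz":[-82,67,14],"rot":[0,0,-0.005]},{"xyz":[-82,67,14],"rot":[0,0,-0.005]}]'; python3 -c "
from h import *
go(-90,130,25,0)
m=ctrl.camera_model('wrist');im=ctrl.get_image('wrist');cv2.imwrite('pics/w1.png',im[:,:,::-1])
print(m,boxpose('wrist',im,m))
im=ctrl.get_image('top');print(boxpose('top',im))"
```

```text
t: 1.6
ee_pos: [533.5, 115.7, 150.8]
orientation: [-2.262, -2.179, 0.001]
ft_force: [-0.1, 0.2, -0.5]
width: 60.0
grasp_force: 0.0
opt rot [-0.001 -0.     0.004]
opt rot [ 0.000e+00 -1.000e-03 -3.138e+00]
t 1.6 row tcp [-90.7 132.4 150.8] F [-0.1  0.2 -0.5] w 60.0 q6 [0.19 0.23]
xyz [ -2.4   0.8 125.8] rot [-0.001 -0.     0.004]
{'fx': 289.46950991906215, 'fy': 289.46950991906215, 'cx': 256.4618397051515, 'cy': 192.72779895890676, 'position': array([536.7931314 , 195.8220278 , 313.81296245]), 'attitude': array([-0.29100785,  0.00520783, -0.0360722 ])} ((612.256591796875, -72.47187805175781), (22.98288345336914, 341.76959228515625), np.float64(-0.025517743774866375))
((532.1170654296875, 16.187442779541016), (89.54279327392578, 119.1852798461914), np.float64(-0.2567778644057501))
```

View pics/w1.png

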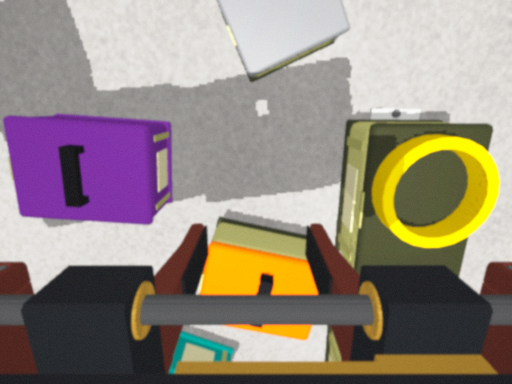

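```bash
python3 -m inch '[{"xyz":[-2,1,40],"rot":[0,0,0.004]},{"xyz":[-2,1,75],"rot":[0,0,0.004]},{"xyz":[-2,1,105],"rot":[0,0,0.004]},{"xyz":[-2,1,125],"rot":[0,0,0.004]},{"xyz":[-2,1,125],"rot":[0,0,0.004]},{"xyz":[-8,1,125],"rot":[0,0,0.004]},{"xyz":[-14,1,125],"rot":[0,0,0.004]},{"xyz":[-20,1,125],"rot":[0,0,0.004]},{"xyz":[-25,1,125],"rot":[0,0,0.004]},{"xyz":[-30,1,125],"rot":[0,0,0.004]},{"xyz":[-35,1,125],"rot":[0,0,0.004]},{"xyz":[-40,1,125],"rot":[0,0,0.004]}]'; python3 -c "
from h import *
print(ray('wrist',[[366,121],[490,125]],75,dict(fx=289.4695,fy=289.4695,cx=256.4618,cy=192.7278,position=np.array([536.7931314,195.822,313.813]),attitude=np.array([-0.29100785,0.00520783,-0.0360722])))-ROW[:2])
go(-90,65,25,0)
print(boxpose('top',ctrl.get_image('top')))"
```

```text
t: 2.7
ee_pos: [533.6, 75.2, 26.7]
orientation: [-2.268, -2.174, -0.001]
ft_force: [-2.2, 4.1, 1.8]
width: 60.2
grasp_force: 2.0
[[  5.5567047  201.43439366]
 [105.52269843 194.67125823]]
opt rot [ 0.    -0.001 -0.   ]
opt rot [-1.000e-03 -1.000e-03  3.141e+00]
t 2.7 row tcp [-88.9  91.9  26.7] F [-2.2  4.1  1.8] w 60.2 q6 [0.12 0.16]
xyz [-26.9  -1.1   1.6] rot [ 0.    -0.001 -0.   ]
((531.172607421875, -12.882394790649414), (124.65447998046875, 57.36139678955078), np.float64(0.01964132694620102))
```

```bash
python3 -m inch '[{"xyz":[-4,-1,1],"rot":[0,0,0]},{"xyz":[-8,-1,1],"rot":[0,0,0]},{"xyz":[-12,-1,1],"rot":[0,0,0]},{"xyz":[-16,-1,1],"rot":[0,0,0]},{"xyz":[-20,-1,1],"rot":[0,0,0]},{"xyz":[-24,-1,1],"rot":[0,0,0]},{"xyz":[-27,-1,1],"rot":[0,0,0]},{"xyz":[-29,-1,1],"rot":[0,0,0]},{"xyz":[-31,-1,1],"rot":[0,0,0]},{"xyz":[-33,-1,1],"rot":[0,0,0]},{"xyz":[-34,-1,1],"rot":[0,0,0]},{"xyz":[-34,-1,1],"rot":[0,0,0]}]'; python3 -c "
from h import *
go(-90,55,25,0)
m=ctrl.camera_model('wrist');im=ctrl.get_image('wrist');cv2.imwrite('pics/w2.png',im[:,:,::-1]);print(m)
cv2.imwrite('pics/s2.png',cv2.resize(ctrl.get_image('scene')[150:290,180:350,::-1],None,fx=4.2,fy=4.2,interpolation=cv2.INTER_CUBIC))"
```

```text
t: 3.75
ee_pos: [531.2, 41.2, 25.1]
orientation: [2.266, 2.175, -0.0]
ft_force: [-0.2, 0.3, -0.0]
width: 59.9
grasp_force: 0.0
opt rot [0.    0.    0.001]
opt rot [-0.     0.    -3.141]
t 3.75 row tcp [-89.8  57.8  25.1] F [-0.2  0.3 -0. ] w 59.9 q6 [0.06 0.1 ]
xyz [-2.8 -0.2  0.1] rot [0.    0.    0.001]
{'fx': 289.46950991906215, 'fy': 289.46950991906215, 'cx': 256.4618397051515, 'cy': 192.72779895890676, 'position': array([534.70242609, 121.38247151, 188.08619591]), 'attitude': array([-0.29132185,  0.00462894, -0.03962078])}
```

View pics/s2.png

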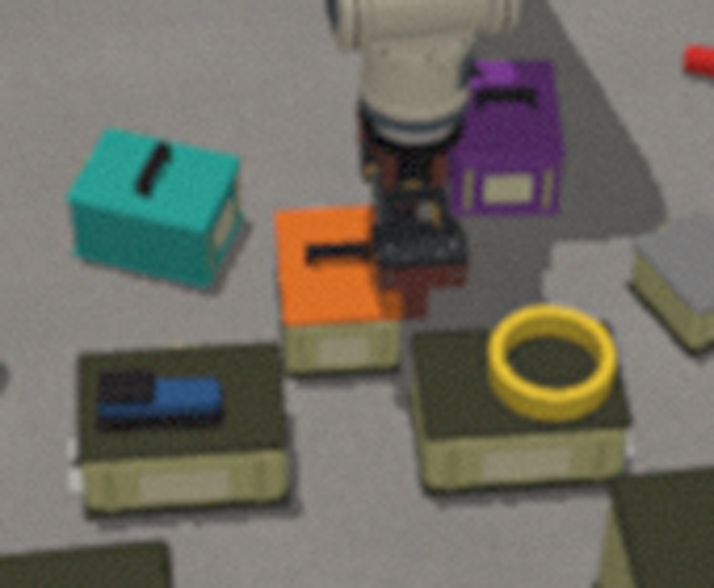

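```bash
python3 -m inch '[{"xyz":[20,0,0],"rot":[0,0,0]},{"xyz":[45,0,0],"rot":[0,0,0]},{"xyz":[70,0,-20],"rot":[0,0,0]},{"xyz":[100,0,-60],"rot":[0,0,0]},{"xyz":[130,0,-100],"rot":[0,0,0]},{"xyz":[160,0,-125],"rot":[0,0,0]},{"xyz":[160,0,-125],"rot":[0,0,0]},{"xyz":[160,0,-125],"rot":[0,0,0]}]'; python3 -c "
from h import *
go(-190,0,150,np.pi/2)
im=ctrl.get_image('top');c,s,a=boxpose('top',im);print(c,s,a,R.from_euler('z',-ROW[2]).apply([c[0]-ROW[0],c[1]-ROW[1],0]),a-ROW[2])
cv2.imwrite('pics/t3.png',cv2.resize(np.clip(im[110:220,185:335,::-1].astype(float)*1.8,0,255).astype(np.uint8),None,fx=5.3,fy=5.3,interpolation=cv2.INTER_CUBIC))"
```

```text
t: 4.52
ee_pos: [539.7, 204.0, 153.0]
orientation: [2.261, 2.177, 0.009]
ft_force: [-0.1, 0.9, -0.0]
width: 60.6
grasp_force: 0.0
opt rot [ 0.007  0.003 -1.567]
opt rot [ 0.003 -0.007  1.574]
t 4.52 row tcp [-88.2 220.8 153. ] F [-0.1  0.9 -0. ] w 60.6 q6 [0.34 0.38]
xyz [-220.5 -102.6    1.8] rot [ 0.007  0.003 -1.567]
(538.2597045898438, -15.30453109741211) (88.05868530273438, 119.3272476196289) -0.04044356326227039 [-80.47854016   1.64995464   0.        ] 0.0011564367377296103
```

View pics/t3.png

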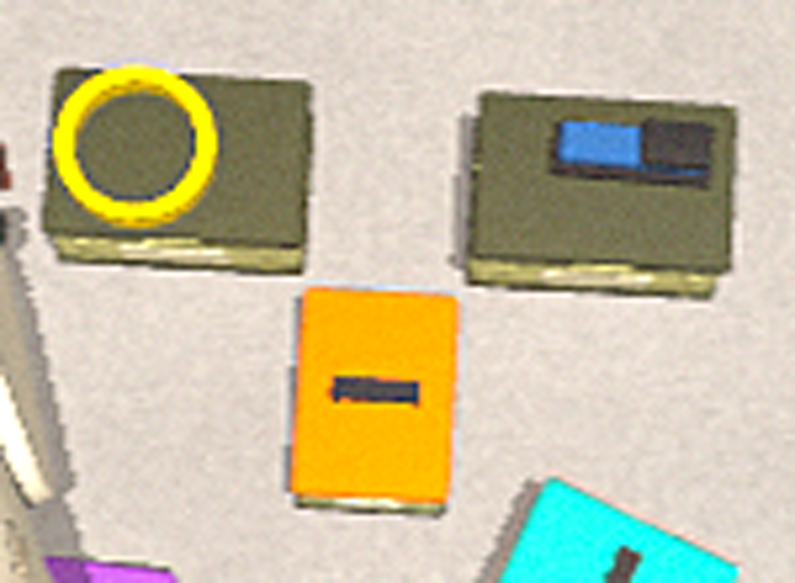

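The box is now aligned to the gap (yaw error about 0.001) with its lid centre at crop (375,395). It sits about 2 mm left of the gap axis, so I'll nudge it from the left once more.

```bash
python3 -m inch '[{"xyz":[-30,-2,10],"rot":[0,0,0]},{"xyz":[-70,-2,40],"rot":[0,0,0]},{"xyz":[-100,-2,75],"rot":[0,0,0]},{"xyz":[-125,-2,105],"rot":[0,0,0]},{"xyz":[-135,-2,128],"rot":[0,0,0]},{"xyz":[-140,-2,128],"rot":[0,0,0]},{"xyz":[-145,-2,128],"rot":[0,0,0]},{"xyz":[-145,-2,128],"rot":[0,0,0]}]'; python3 -c "
from h import *
go(-90,55.5,25,0)"
```

```text
t: 5.23
ee_pos: [529.4, 55.6, 22.0]
orientation: [-2.268, -2.173, 0.002]
ft_force: [0.4, 0.2, -0.0]
width: 60.4
grasp_force: 0.0
opt rot [-0.001  0.    -0.001]
opt rot [0.000e+00 2.000e-03 3.141e+00]
t 5.23 row tcp [-92.3  72.1  22. ] F [ 0.4  0.2 -0. ] w 60.4 q6 [0.08 0.12]
xyz [-16.6   2.3  -3. ] rot [-0.001  0.    -0.001]
```

```bash
python3 -m inch '[{"xyz":[-5,2,-3],"rot":[0,0,-0.001]},{"xyz":[-9,2,-3],"rot":[0,0,-0.001]},{"xyz":[-11,2,-3],"rot":[0,0,-0.001]},{"xyz":[-13,2,-3],"rot":[0,0,-0.001]},{"xyz":[-14.5,2,-3],"rot":[0,0,-0.001]},{"xyz":[-16,2,-3],"rot":[0,0,-0.001]},{"xyz":[-16.5,2,-3],"rot":[0,0,-0.001]},{"xyz":[-16.5,2,-3],"rot":[0,0,-0.001]}]'; python3 -c "
from h import *
go(-90,55.5,25,0)"
```

```text
t: 5.9
ee_pos: [531.4, 40.6, 25.4]
orientation: [2.265, 2.176, 0.002]
ft_force: [-0.6, 3.8, 3.4]
width: 60.1
grasp_force: 2.1
opt rot [ 0.001 -0.001  0.002]
opt rot [ 1.00e-03  1.00e-03 -3.14e+00]
t 5.9 row tcp [-89.6  57.2  25.4] F [-0.6  3.8  3.4] w 60.1 q6 [0.05 0.09]
xyz [-1.7 -0.4  0.4] rot [ 0.001 -0.001  0.002]
```

```bash
python3 -m inch '[{"xyz":[-1,0,0],"rot":[0,0,0.002]},{"xyz":[-2,0,0],"rot":[0,0,0.002]},{"xyz":[-2,0,0],"rot":[0,0,0.002]},{"xyz":[-2,0,0],"rot":[0,0,0.002]}]'; python3 -c "
from h import *
go(-90,55.5,25,0)"; python3 -m inch '[{"xyz":[20,0,0],"rot":[0,0,0]},{"xyz":[45,0,0],"rot":[0,0,0]},{"xyz":[70,0,-20],"rot":[0,0,0]},{"xyz":[100,0,-60],"rot":[0,0,0]},{"xyz":[130,0,-100],"rot":[0,0,0]},{"xyz":[160,0,-125],"rot":[0,0,0]},{"xyz":[160,0,-125],"rot":[0,0,0]},{"xyz":[160,0,-125],"rot":[0,0,0]}]'; python3 -c "
from h import *
go(-190,0,150,np.pi/2)
im=ctrl.get_image('top');c,s,a=boxpose('top',im);print(c,s,a,R.from_euler('z',-ROW[2]).apply([c[0]-ROW[0],c[1]-ROW[1],0]),a-ROW[2])"
```

```text
t: 6.23
ee_pos: [531.5, 38.6, 25.4]
orientation: [2.267, 2.174, 0.002]
ft_force: [0.4, 5.6, 4.7]
width: 60.3
grasp_force: 2.7
opt rot [ 0.001 -0.001 -0.   ]
opt rot [-1.000e-03 -2.000e-03  3.141e+00]
t 6.23 row tcp [-89.4  55.2  25.4] F [0.4 5.6 4.7] w 60.3 q6 [0.05 0.09]
xyz [ 0.3 -0.6  0.4] rot [ 0.001 -0.001 -0.   ]
t: 6.9
ee_pos: [539.5, 200.3, 152.6]
orientation: [2.263, 2.176, 0.008]
ft_force: [0.4, 0.5, -0.7]
width: 60.1
grasp_force: 0.0
opt rot [ 0.006  0.003 -1.568]
opt rot [ 0.003 -0.006  1.573]
t 6.9 row tcp [-88.2 217.2 152.6] F [ 0.4  0.5 -0.7] w 60.1 q6 [0.33 0.37]
xyz [-216.9 -102.3    1.6] rot [ 0.006  0.003 -1.568]
(538.5430908203125, -17.88025665283203) (88.04554748535156, 118.97318267822266) -0.03953129743086414 [-80.08827982  -0.91175704   0.        ] 0.002068702569135855
```

```bash
python3 -m inch '[{"xyz":[-20,-10,0],"rot":[0,0,-0.12]},{"xyz":[-40,-19,0],"rot":[0,0,-0.24]},{"xyz":[-60,-28,0],"rot":[0,0,-0.36]},{"xyz":[-80,-37,0],"rot":[0,0,-0.48]},{"xyz":[-100,-46,0],"rot":[0,0,-0.6]},{"xyz":[-120,-55,0],"rot":[0,0,-0.72]},{"xyz":[-140,-64,0],"rot":[0,0,-0.84]},{"xyz":[-160,-73,0],"rot":[0,0,-0.96]},{"xyz":[-180,-82,0],"rot":[0,0,-1.08]},{"xyz":[-195,-91,0],"rot":[0,0,-1.2]},{"xyz":[-210,-98,0],"rot":[0,0,-1.32]},{"xyz":[-217,-102,0],"rot":[0,0,-1.44]}]'; python3 -c "
from h import *
go(-185,0,150,np.pi/2)"
```

```text
t: 7.95
ee_pos: [423.1, -17.1, 147.8]
orientation: [-0.265, -3.125, 0.001]
ft_force: [0.0, 0.4, 1.1]
width: 60.4
grasp_force: 0.0
opt rot [-0.001 -0.006 -0.127]
opt rot [-8.000e-03  1.000e-03  3.014e+00]
t 7.95 row tcp [-195.5   -4.9  147.8] F [0.  0.4 1.1] w 60.4 q6 [-0.07 -1.47]
xyz [-9.8  6.2 -2.3] rot [-0.001 -0.006 -0.127]
```

```bash
python3 -m inch '[{"xyz":[-10,6,0],"rot":[0,-0.004,-0.12]},{"xyz":[-10,6,0],"rot":[0,-0.004,-0.127]},{"xyz":[-10,6,0],"rot":[0,-0.004,-0.127]},{"xyz":[-10,6,0],"rot":[0,-0.004,-0.127]},{"xyz":[-10,6,0],"rot":[0,-0.004,-0.127]}]'; python3 -c "
from h import *
go(-170,0,25,np.pi/2)
m=ctrl.camera_model('wrist');im=ctrl.get_image('wrist');cv2.imwrite('pics/w4.png',im[:,:,::-1])"
```

```text
t: 8.37
ee_pos: [436.6, -10.7, 149.3]
orientation: [0.076, 3.139, -0.001]
ft_force: [0.8, -0.6, 0.1]
width: 60.5
grasp_force: 0.0
opt rot [-0.     0.002 -0.007]
opt rot [3.000e-03 1.000e-03 3.135e+00]
t 8.37 row tcp [-182.2    2.1  149.3] F [ 0.8 -0.6  0.1] w 60.5 q6 [-0.05 -1.57]
xyz [-12.   -1.9 124.3] rot [-0.     0.002 -0.007]
```

View pics/w4.png

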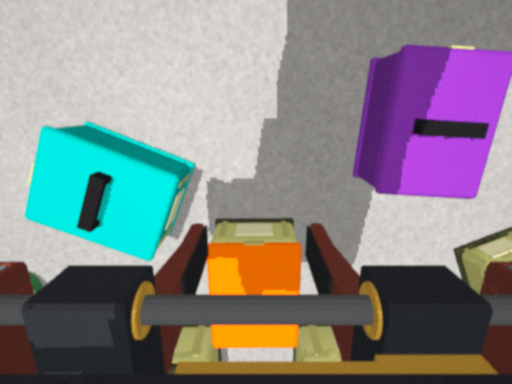

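The view is symmetric: the box is centred between the fingers at column 254, and turquoise (right edge 195) and purple (left edge 355) are clear of the fingers. I'll descend and push.

```bash
python3 -m inch '[{"xyz":[0,-2,35],"rot":[0,0.002,-0.007]},{"xyz":[0,-2,70],"rot":[0,0.002,-0.007]},{"xyz":[0,-2,100],"rot":[0,0.002,-0.007]},{"xyz":[0,-2,124],"rot":[0,0.002,-0.007]},{"xyz":[0,-2,124],"rot":[0,0.002,-0.007]},{"xyz":[-8,-2,124],"rot":[0,0.002,-0.007]},{"xyz":[-16,-2,124],"rot":[0,0.002,-0.007]},{"xyz":[-22,-2,124],"rot":[0,0.002,-0.007]},{"xyz":[-26,-2,124],"rot":[0,0.002,-0.007]},{"xyz":[-28,-2,124],"rot":[0,0.002,-0.007]},{"xyz":[-28,-2,124],"rot":[0,0.002,-0.007]}]'; python3 -c "
from h import *
go(-60,0,25,np.pi/2)"
```

```text
t: 9.33
ee_pos: [467.3, -13.8, 27.1]
orientation: [0.061, 3.137, -0.001]
ft_force: [0.0, -0.4, -0.3]
width: 60.2
grasp_force: 0.0
opt rot [-0.     0.004  0.003]
opt rot [-7.000e-03 -1.000e-03 -3.139e+00]
t 9.33 row tcp [-151.4    0.2   27.1] F [ 0.  -0.4 -0.3] w 60.2 q6 [-0.05 -1.59]
xyz [-91.4  -0.4   2.5] rot [-0.     0.004  0.003]
```

```bash
python3 -m inch '[{"xyz":[-3,0,2],"rot":[0,0.003,0.003]},{"xyz":[-7,0,2],"rot":[0,0.003,0.003]},{"xyz":[-11,0,2],"rot":[0,0.003,0.003]},{"xyz":[-15,0,2],"rot":[0,0.003,0.003]},{"xyz":[-19,0,2],"rot":[0,0.003,0.003]},{"xyz":[-23,0,2],"rot":[0,0.003,0.003]},{"xyz":[-27,0,2],"rot":[0,0.003,0.003]},{"xyz":[-31,0,2],"rot":[0,0.003,0.003]},{"xyz":[-35,0,2],"rot":[0,0.003,0.003]},{"xyz":[-39,0,2],"rot":[0,0.003,0.003]},{"xyz":[-42,0,2],"rot":[0,0.003,0.003]},{"xyz":[-44,0,2],"rot":[0,0.003,0.003]}]'; python3 -c "
from h import *
go(-60,0,25,np.pi/2)"
```

```text
t: 10.33
ee_pos: [508.9, -15.4, 23.9]
orientation: [-0.066, -3.138, 0.0]
ft_force: [-3.4, -0.3, -0.3]
width: 60.6
grasp_force: 1.4
opt rot [-0.    -0.003 -0.   ]
opt rot [-0.005  0.     3.141]
t 10.33 row tcp [-109.8    0.3   23.9] F [-3.4 -0.3 -0.3] w 60.6 q6 [-0.05 -1.58]
xyz [-49.8  -0.3  -1.3] rot [-0.    -0.003 -0.   ]
```

```bash
python3 -m inch '[{"xyz":[-4,0,-1],"rot":[0,-0.002,0]},{"xyz":[-8,0,-1],"rot":[0,-0.002,0]},{"xyz":[-12,0,-1],"rot":[0,-0.002,0]},{"xyz":[-16,0,-1],"rot":[0,-0.002,0]},{"xyz":[-20,0,-1],"rot":[0,-0.002,0]},{"xyz":[-24,0,-1],"rot":[0,-0.002,0]},{"xyz":[-28,0,-1],"rot":[0,-0.002,0]},{"xyz":[-32,0,-1],"rot":[0,-0.002,0]},{"xyz":[-36,0,-1],"rot":[0,-0.002,0]},{"xyz":[-40,0,-1],"rot":[0,-0.002,0]},{"xyz":[-44,0,-1],"rot":[0,-0.002,0]},{"xyz":[-48,0,-1],"rot":[0,-0.002,0]}]'; python3 -c "
from h import *
go(-40,0,25,np.pi/2)"
```

```text
t: 11.33
ee_pos: [558.3, -17.5, 25.2]
orientation: [0.066, 3.14, -0.0]
ft_force: [-2.8, 0.7, -1.2]
width: 60.1
grasp_force: 1.1
opt rot [-0.     0.001 -0.   ]
opt rot [1.000e-03 0.000e+00 3.141e+00]
t 11.33 row tcp [-60.4   0.3  25.2] F [-2.8  0.7 -1.2] w 60.1 q6 [-0.05 -1.58]
xyz [-20.4  -0.3   0.2] rot [-0.     0.001 -0.   ]
```

```bash
python3 -m inch '[{"xyz":[-4,0,0],"rot":[0,0,0]},{"xyz":[-8,0,0],"rot":[0,0,0]},{"xyz":[-12,0,0],"rot":[0,0,0]},{"xyz":[-16,0,0],"rot":[0,0,0]},{"xyz":[-20,0,0],"rot":[0,0,0]},{"xyz":[-24,0,0],"rot":[0,0,0]},{"xyz":[-28,0,0],"rot":[0,0,0]},{"xyz":[-32,0,0],"rot":[0,0,0]},{"xyz":[-34,0,0],"rot":[0,0,0]},{"xyz":[-35,0,0],"rot":[0,0,0]},{"xyz":[-35,0,0],"rot":[0,0,0]}]'; python3 -c "
from h import *
go(-15,0,25,np.pi/2)"; python3 -m inch '[{"xyz":[40,0,0],"rot":[0,0,0]},{"xyz":[80,0,-5],"rot":[0,0,0]},{"xyz":[120,0,-40],"rot":[0,0,0]},{"xyz":[120,0,-80],"rot":[0,0,0]},{"xyz":[120,0,-100],"rot":[0,0,0]},{"xyz":[120,0,-100],"rot":[0,0,0]},{"xyz":[120,0,-100],"rot":[0,0,0]}]'; python3 -c "
from h import *
go(-25,0,25,np.pi/2)
im=ctrl.get_image('top');c,s,a=boxpose('top',im);print(c,s,a,R.from_euler('z',-ROW[2]).apply([c[0]-ROW[0],c[1]-ROW[1],0]),a-ROW[2])
a=cv2.resize(np.clip(im[110:185,185:335,::-1].astype(float)*1.8,0,255).astype(np.uint8),None,fx=5,fy=4,interpolation=cv2.INTER_CUBIC)
m=ctrl.camera_model('wrist');im=ctrl.get_image('wrist');np.savez('w5.npz',im=im,**m)
b=cv2.resize(im[215:375,130:385,::-1],(750,300))
cv2.imwrite('pics/t5.png',np.vstack([a,b]))"
```

```text
t: 12.25
ee_pos: [593.1, -19.0, 25.3]
orientation: [0.066, 3.14, -0.001]
ft_force: [-2.1, -0.3, -1.2]
width: 60.2
grasp_force: 0.9
opt rot [-0.     0.001 -0.   ]
opt rot [2.000e-03 0.000e+00 3.141e+00]
t 12.25 row tcp [-25.5   0.3  25.3] F [-2.1 -0.3 -1.2] w 60.2 q6 [-0.05 -1.58]
xyz [-10.5  -0.3   0.3] rot [-0.     0.001 -0.   ]
t: 12.83
ee_pos: [475.1, -14.0, 127.2]
orientation: [0.065, 3.133, -0.001]
ft_force: [0.9, -0.8, -0.3]
width: 60.1
grasp_force: 0.0
opt rot [-0.     0.008 -0.   ]
opt rot [1.200e-02 1.000e-03 3.141e+00]
t 12.83 row tcp [-143.7    0.3  127.2] F [ 0.9 -0.8 -0.3] w 60.1 q6 [-0.05 -1.58]
xyz [-117.9   -0.2  103.1] rot [-0.     0.008 -0.   ]
(662.9270629882812, -23.327041625976562) (90.25157928466797, 118.74809265136719) -0.04423670360286991 [44.41460181 -1.18094876  0.        ] -0.002636703602869911
```

View pics/t5.png

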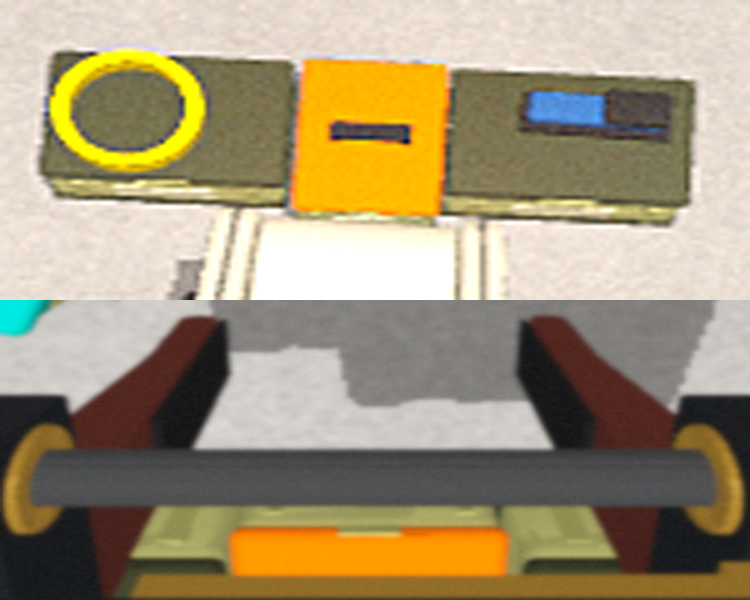

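```bash
python3 -m inch '[{"xyz":[0,0,-40],"rot":[0,0.004,0]},{"xyz":[-30,0,-70],"rot":[0,0.006,0]},{"xyz":[-65,0,-95],"rot":[0,0.006,0]},{"xyz":[-100,0,-95],"rot":[0,0.006,0]},{"xyz":[-135,0,-95],"rot":[0,0.006,0]},{"xyz":[-165,0,-95],"rot":[0,0.006,0]},{"xyz":[-180,0,-95],"rot":[0,0.006,0]},{"xyz":[-180,0,-95],"rot":[0,0.006,0]},{"xyz":[-180,0,-95],"rot":[0,0.006,0]}]'; python3 -c "
from h import *
go(-150,0,125,np.pi/2)
m=ctrl.camera_model('wrist');im=ctrl.get_image('wrist');np.savez('w6.npz',im=im,**m)
cv2.imwrite('pics/w6.png',cv2.resize(im[90:290,130:380,::-1],None,fx=3,fy=3,interpolation=cv2.INTER_CUBIC))"
```

```text
t: 13.68
ee_pos: [652.1, -21.4, 217.6]
orientation: [-0.065, -3.132, 0.0]
ft_force: [-1.2, 0.5, -0.8]
width: 60.4
grasp_force: 0.0
opt rot [-0.    -0.009 -0.   ]
opt rot [-0.014  0.     3.141]
t 13.68 row tcp [ 33.5   0.3 217.6] F [-1.2  0.5 -0.8] w 60.4 q6 [-0.05 -1.58]
xyz [182.7  -0.3  94.2] rot [-0.    -0.009 -0.   ]
```

View pics/w6.png

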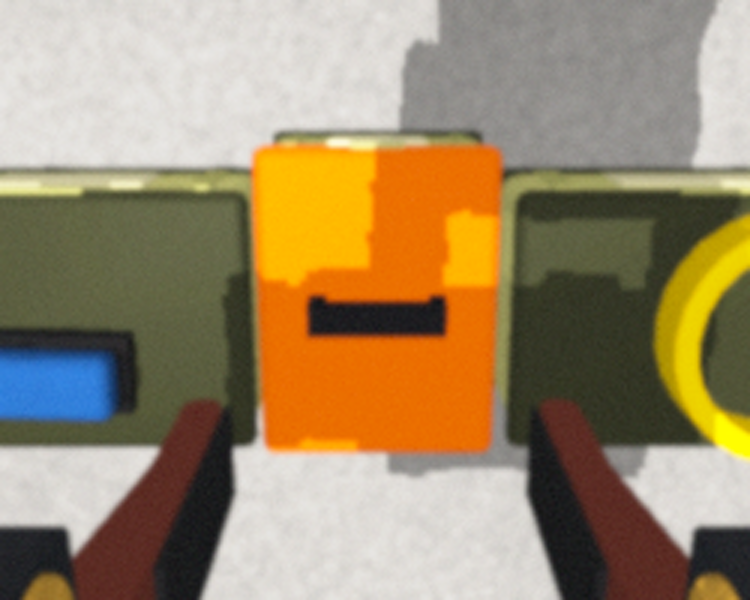

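The enlarged wrist view shows the orange box in the gap. Its near lid edge is at crop row 147 and the crates' near lid edges are at about row 193. The feet are at rows 132 and 170, with roughly equal slits on both sides.

```bash
python3 - <<'E'
from h import *
d=np.load('w6.npz');m={k:d[k] for k in d.files if k!='im'}
def rw(p,z):
    p=(np.array(p,float)+.5)/3-.5+[130,90]; w=ray('',p,z,m)-ROW[:2]
    return R.from_euler('z',-ROW[2]).apply(np.c_[w,0*w[:,0]])[:,:2].round(1).tolist()
print('box lid near',rw([[300,147],[460,147]],70),'far',rw([[300,451],[460,451]],70))
print('box foot',rw([[300,132],[460,132]],0))
print('crate lid near R/L',rw([[100,193],[600,193]],75),'far',rw([[200,443],[520,443]],75))
print('crate foot',rw([[100,169],[600,170]],0))
print('box lid sides',rw([[253,200],[502,200]],70),'crate inner',rw([[248,220],[515,220]],75))
g=cv2.cvtColor(d['im'],cv2.COLOR_RGB2GRAY).astype(int)
for c in (150,165,200,225,250,345,360): print(c,g[136:166,c].tolist())
E
```

```text
box lid near [[-13.0, -26.9], [-13.0, 29.8]] far [[104.7, -29.8], [104.6, 32.9]]
box foot [[-12.5, -33.2], [-12.6, 35.9]]
crate lid near R/L [[2.7, -97.6], [2.5, 79.3]] far [[99.0, -67.7], [98.8, 55.4]]
crate foot [[3.5, -121.0], [3.7, 97.5]]
box lid sides [[5.9, -44.3], [5.8, 45.4]] crate inner [[12.3, -45.6], [12.2, 49.6]]
150 [228, 228, 227, 229, 228, 227, 224, 220, 210, 175, 132, 135, 171, 190, 199, 196, 204, 214, 186, 125, 92, 95, 93, 96, 96, 94, 96, 96, 98, 92]
165 [222, 221, 223, 223, 222, 224, 222, 219, 212, 182, 146, 148, 178, 193, 195, 197, 175, 130, 86, 80, 86, 93, 98, 100, 99, 96, 97, 100, 99, 98]
200 [219, 222, 225, 226, 224, 223, 221, 220, 213, 181, 149, 140, 148, 150, 152, 154, 157, 127, 92, 80, 86, 96, 100, 103, 102, 102, 100, 103, 106, 107]
225 [161, 189, 193, 180, 173, 177, 182, 188, 188, 187, 186, 188, 187, 187, 187, 188, 187, 187, 186, 188, 186, 187, 184, 187, 185, 187, 185, 185, 187, 185]
250 [205, 230, 235, 221, 195, 180, 181, 184, 186, 185, 187, 187, 185, 187, 186, 186, 184, 186, 185, 186, 185, 184, 184, 185, 185, 185, 186, 187, 185, 183]
345 [145, 149, 147, 149, 147, 143, 145, 142, 139, 119, 97, 120, 154, 180, 191, 196, 166, 114, 69, 52, 50, 49, 54, 53, 53, 56, 62, 80, 88, 87]
360 [152, 151, 147, 149, 151, 157, 170, 175, 170, 145, 115, 121, 155, 176, 186, 189, 175, 154, 120, 79, 52, 49, 53, 54, 54, 55, 54, 55, 53, 50]
```

```bash
python3 -m inch '[{"xyz":[35,0,0],"rot":[0,-0.005,0]},{"xyz":[70,0,0],"rot":[0,-0.005,0]},{"xyz":[104,0,15],"rot":[0,-0.005,0]},{"xyz":[104,0,50],"rot":[0,-0.005,0]},{"xyz":[104,0,85],"rot":[0,-0.005,0]},{"xyz":[104,0,120],"rot":[0,-0.005,0]},{"xyz":[104,0,155],"rot":[0,-0.005,0]},{"xyz":[104,0,180],"rot":[0,-0.005,0]},{"xyz":[104,0,193],"rot":[0,-0.005,0]},{"xyz":[104,0,193],"rot":[0,-0.005,0]},{"xyz":[104,0,193],"rot":[0,-0.005,0]},{"xyz":[104,0,193],"rot":[0,-0.005,0]}]'; python3 -c "
from h import *
go(-20,0,25,np.pi/2)"
```

```text
t: 14.73
ee_pos: [548.5, -17.1, 29.2]
orientation: [0.066, 3.139, -0.001]
ft_force: [-0.6, -0.5, 0.7]
width: 60.5
grasp_force: 0.0
opt rot [-0.     0.002 -0.   ]
opt rot [3.000e-03 0.000e+00 3.141e+00]
t 14.73 row tcp [-70.1   0.3  29.2] F [-0.6 -0.5  0.7] w 60.5 q6 [-0.05 -1.58]
xyz [-50.1  -0.3   4.3] rot [-0.     0.002 -0.   ]
```

```bash
python3 -m inch '[{"xyz":[-10,0,4],"rot":[0,0.002,0]},{"xyz":[-22,0,4],"rot":[0,0.002,0]},{"xyz":[-32,0,4],"rot":[0,0.002,0]},{"xyz":[-39,0,4],"rot":[0,0.002,0]},{"xyz":[-43,0,4],"rot":[0,0.002,0]},{"xyz":[-46,0,4],"rot":[0,0.002,0]},{"xyz":[-49,0,4],"rot":[0,0.002,0]},{"xyz":[-52,0,4],"rot":[0,0.002,0]},{"xyz":[-54,0,4],"rot":[0,0.002,0]},{"xyz":[-56,0,4],"rot":[0,0.002,0]},{"xyz":[-56,0,4],"rot":[0,0.002,0]},{"xyz":[-56,0,4],"rot":[0,0.002,0]}]'; python3 -c "
from h import *
go(-10,0,25,np.pi/2)"
```

```text
t: 15.73
ee_pos: [602.2, -19.3, 23.5]
orientation: [-0.066, -3.136, 0.0]
ft_force: [-5.1, 0.8, 3.1]
width: 60.3
grasp_force: 2.8
opt rot [-0.    -0.005 -0.   ]
opt rot [-0.008  0.     3.141]
t 15.73 row tcp [-16.5   0.3  23.5] F [-5.1  0.8  3.1] w 60.3 q6 [-0.05 -1.58]
xyz [-6.5 -0.3 -1.5] rot [-0.    -0.005 -0.   ]
```

```bash
python3 -m inch '[{"xyz":[-1,0,-1],"rot":[0,-0.003,0]},{"xyz":[-2.5,0,-1],"rot":[0,-0.003,0]},{"xyz":[-4,0,-1],"rot":[0,-0.003,0]},{"xyz":[-5,0,-1],"rot":[0,-0.003,0]},{"xyz":[-5.5,0,-1],"rot":[0,-0.003,0]},{"xyz":[-5.5,0,-1],"rot":[0,-0.003,0]},{"xyz":[-5.5,0,-1],"rot":[0,-0.003,0]}]'; python3 -c "
from h import *
go(-10,0,25,np.pi/2)"
```

```text
t: 16.32
ee_pos: [609.4, -19.7, 24.8]
orientation: [0.066, 3.14, -0.0]
ft_force: [-1.6, 0.6, -0.9]
width: 60.3
grasp_force: 0.8
opt rot [-0.     0.001 -0.   ]
opt rot [2.000e-03 0.000e+00 3.141e+00]
t 16.32 row tcp [-9.2  0.3 24.8] F [-1.6  0.6 -0.9] w 60.3 q6 [-0.05 -1.58]
xyz [ 0.8 -0.3 -0.2] rot [-0.     0.001 -0.   ]
```

```bash
python3 -m inch '[{"xyz":[20,0,0],"rot":[0,0,0]},{"xyz":[50,0,0],"rot":[0,0,0]},{"xyz":[65,0,-25],"rot":[0,0,0]},{"xyz":[65,0,-60],"rot":[0,0,0]},{"xyz":[65,0,-95],"rot":[0,0,0]},{"xyz":[65,0,-130],"rot":[0,0,0]},{"xyz":[65,0,-165],"rot":[0,0,0]},{"xyz":[55,0,-193],"rot":[0,0,0]},{"xyz":[20,0,-193],"rot":[0,0,0]},{"xyz":[-15,0,-193],"rot":[0,0,0]},{"xyz":[-43,0,-193],"rot":[0,0,0]},{"xyz":[-43,0,-193],"rot":[0,0,0]}]'; python3 -m inch '[{"xyz":[0,0,0],"rot":[0,0,0]},{"xyz":[0,0,0],"rot":[0,0,0]},{"xyz":[0,0,0],"rot":[0,0,0]}]';  python3 -c "
from h import *
m=ctrl.camera_model('wrist');im=ctrl.get_image('wrist');np.savez('w7.npz',im=im,**m)
cv2.imwrite('pics/w7.png',cv2.resize(im[90:290,130:380,::-1],None,fx=3,fy=3,interpolation=cv2.INTER_CUBIC))"
```

```text
t: 17.32
ee_pos: [657.6, -21.7, 219.2]
orientation: [0.065, 3.133, -0.001]
ft_force: [-1.4, -0.4, 0.4]
width: 60.3
grasp_force: 0.0
t: 17.57
ee_pos: [650.9, -21.3, 217.7]
orientation: [0.066, 3.141, -0.0]
ft_force: [0.2, -0.1, -0.2]
width: 60.5
grasp_force: 0.0
```

View pics/w7.png

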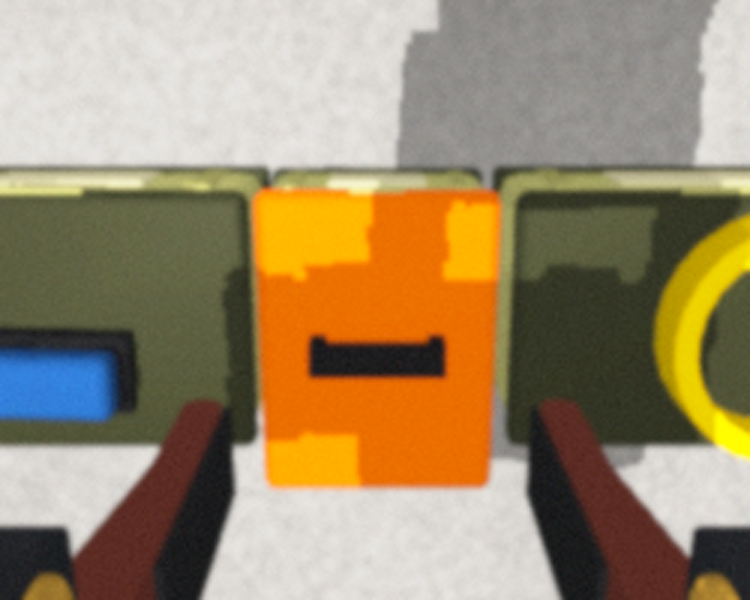

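The box's foot and the crates' feet now lie almost on one line: crop row ~171 against ~169. I'll measure this at sub-pixel level.

```bash
python3 - <<'E'
from h import *
d=np.load('w7.npz');m={k:d[k] for k in d.files if k!='im'};g=cv2.cvtColor(d['im'],cv2.COLOR_RGB2GRAY).astype(float)
def edge(c0,c1,frac=.5):
    p=g[:,c0:c1].mean(1); hi=p[136:142].mean(); s=p[142:154]; i=s.argmin()+142; lo=p[i]; t=(hi+lo)/2
    j=next(j for j in range(i,136,-1) if p[j-1]>=t); return j-(t-p[j])/(p[j-1]-p[j]), i
for n,(a,b) in dict(R1=(140,170),R2=(175,205),box1=(225,245),box2=(268,282),L1=(300,325),L2=(335,355)).items():
    e,i=edge(a,b); w=ray('',[[(a+b-1)/2,e],[(a+b-1)/2,i]],0,m)-ROW[:2]
    print(n,round(e,2),i,R.from_euler('z',-ROW[2]).apply(np.c_[w,[0,0]])[:,:2].round(1).tolist())
E
```

```text
R1 144.55 146 [[2.4, -131.8], [4.3, -132.0]]
R2 151.35 153 [[11.2, -86.6], [13.4, -86.8]]
box1 145.09 147 [[3.0, -27.2], [5.4, -27.2]]
box2 144.86 146 [[2.6, 25.2], [4.1, 25.2]]
L1 144.55 146 [[2.1, 74.2], [4.0, 74.3]]
L2 144.21 145 [[1.6, 116.6], [2.7, 116.7]]
```

```bash
python3 -m inch '[{"xyz":[40,0,0],"rot":[0,0,0]},{"xyz":[80,0,-10],"rot":[0,0,0]},{"xyz":[120,0,-20],"rot":[0,0,0]},{"xyz":[160,0,-20],"rot":[0,0,0]},{"xyz":[190,0,-20],"rot":[0,0,0]},{"xyz":[200,0,-20],"rot":[0,0,0]},{"xyz":[200,0,-20],"rot":[0,0,0]},{"xyz":[200,0,-20],"rot":[0,0,0]},{"xyz":[200,0,-20],"rot":[0,0,0]},{"xyz":[200,0,-20],"rot":[0,0,0]}]'; python3 -c "
from h import *
im=ctrl.get_image('scene');cv2.imwrite('pics/s9.png',cv2.resize(im[140:290,140:370,::-1],None,fx=3.4,fy=3.4))"
```

```text
t: 18.45
ee_pos: [453.8, -13.1, 237.8]
orientation: [0.066, 3.139, -0.001]
ft_force: [0.1, -0.5, 0.7]
width: 60.1
grasp_force: 0.0
```

View pics/s9.png

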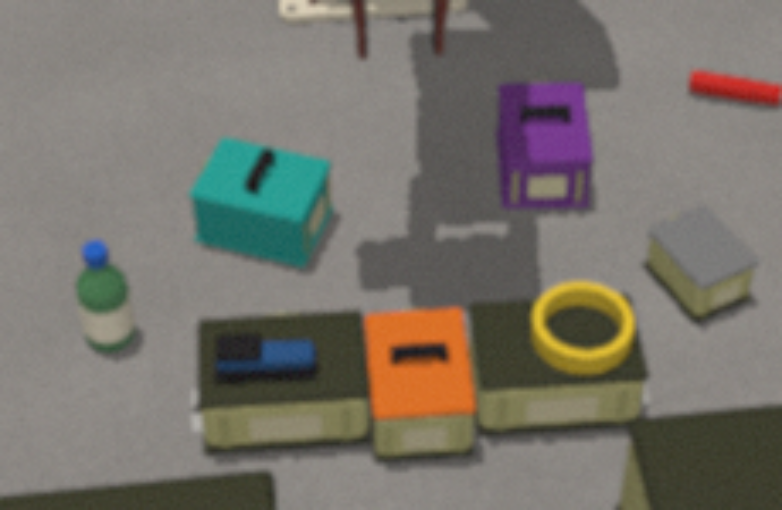

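The box, with its lid at crop (418,360), sits in the gap flush with the crates' fronts. The loose things look undisturbed and the gripper is clear, so I'm handing in.

```bash
python3 -c "
from workcell import ctrl
print(ctrl.close_job())"
```

```text
the job is handed in; nothing more can be done
None
```

I pushed the orange-lidded box into the gap, flush with the crates' fronts (measured about 0.6 mm past), left the other objects visibly undisturbed, drew the arm back clear and handed the job in after about 18.5 s of robot time; no verdict came back.

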